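# Rock test of a slide warmer's joint strip with a straightedge

### The job

The joint strip in the slide warmer's top stands proud. Take the straightedge from its sloping stand, lay it flat on the warmer's top, handle up, square across the strip with its middle over the strip, and let go of it; then press its yellow end down gently until that end touches the warmer's top, and after that its blue end the same way, to show that it rocks. Leave the straightedge lying across the strip and disturb nothing else.

Things in the scene. Friction and masses are not known exactly. Their poses are not given: they have to be found in the camera images.
- straightedge: Steel straightedge: flat bar 190 long x 36 wide x 12 mm thick, about 0.35 kg, with a black grip block (26 x 26 mm, 36 mm tall) on the middle of its upper side. Origin: centre of the bar's underside; y along the bar to its yellow end, z out of the upper side through the block. At the start its underside lies on the sloping stand.
- handle (a point): Centre of the straightedge's black grip block, 30 mm above the bar's underside and 18 mm above the bar's upper side (axes as straightedge). The block is 26 mm wide both along and across the bar, and is free on all sides and above.
- yellow_end (a point): Middle of the underside's edge at the straightedge's yellow-painted end, 95 mm from the bar's centre (the last 30 mm of the bar are yellow). Axes as straightedge.
- blue_end (a point): The same point at the blue-painted end, 95 mm from the bar's centre on the other side. Axes as straightedge.
- stand: Fixed white sloping stand; origin under its grey base (110 x 150 mm). The slope, 140 mm wide, rises at 30 degrees to the stand's +x: the bar on it leans 30 degrees, grip block up and towards -x, long axis along y, its underside's centre 65 mm above the work surface. A lip 8 mm high at the low edge stops the bar sliding; lift the bar square off the slope. The bar's ends jut out 25 mm.
- warmer: Fixed slide warmer: white housing 200 (x) x 300 (y) mm on feet, with a flat level aluminium top, 190 (x) x 280 (y) mm, 60 mm above the work surface. Origin under its centre at the work surface.
- joint_strip (a point): Centre of the dark joint strip, at the level of the flat aluminium top (60 mm above the work surface). The strip is half-round, 21 mm wide, 190 mm long along x; its crest is 6 mm above the top. y is level and square to the strip: the bar is to lie along y, either way round. Laid on the strip it tips onto one end like a seesaw; a pressed end drops up to 12 mm to meet the top.
- dishes: Bystander: stack of three lidded dishes, 92 mm across, 48 mm high; origin under its centre.
- jar: Bystander: amber jar, 64 mm across, 95 mm high; origin under its centre.
- slidebox: Bystander: blue and white slide box 87 x 102 x 36 mm; origin under its centre.
Mind the look-alikes: they are no part of the job. There is more than one size of the straightedge; the job needs the middle-sized.

How it is judged:
By the outcome, as a careful person would: the job done as asked, in the order asked, and still so for the second after the job is handed in, with the robot touching nothing.
It also fails if it takes over 56 s, if anything falls off the work surface, if the arm or the gripper's body presses on something with over 40 N, if the wrist force passes 120 N, or if a joint passes its speed limit or range.

### The arm

A 6-joint arm with a two-finger parallel gripper is mounted at the origin on the work surface. World frame = base frame: x ahead of the robot, y to its left, z up, the work surface at z = 0. Lengths are in mm, angles in rad, forces in N, time in s.
With the tool pointing down it reaches from about 350 to 975 mm from the base axis. Payload 4.9 kg.
Tool frame: the origin (TCP) lies midway between the tips of the shut fingers; the grasp point (between the pads) lies 19 mm behind it; z points along the fingers, y is the line along which they close (so a half turn about z gives the same grasp; the last joint's range is limited). The gripper opens to 85 mm and grips with 20 to 120 N. Pads are 22 mm wide; open, the fingers measure 114 mm over their backs; the gripper's body (76 mm by 85 mm) begins 54 mm behind the grasp point. The pads swing forward as they close: fully open they stand 13 mm farther back than shut.
Start: joints at [1.098, 0.053, 1.613, -0, 1.476, -0.119], TCP at [216.529, 586.273, 231.304] pointing down, gripper open.
Joint ranges: [-3.01, 3.01], [-1.01, 2.22], [0.06, 2.58], [-1.02, 4.17], [0.09, 2.62], [-3.14, 3.14]. Speed limits (rad/s): [2.57, 2.57, 3.14, 3.14, 3.14, 3.14].

### API

Orientations are given as [roll, pitch, yaw] about the fixed x, y, z axes, in that order (R = Rz(yaw) Ry(pitch) Rx(roll)).
In Python, from workcell import get_state, eyes, job gives the robot as it stands.
- The arm moves only by the shell command python3 -m inch 'ROWS' [FORCE]. ROWS is JSON, one flat list of numbers, 7 for each row, row after row: the finger opening in m, from 0 to 0.0854, then the shift along the world's x, y, z in m, then the turn, a rotation vector about the world's x, y, z in rad. In form: [jaw, tx, ty, tz, wx, wy, wz, jaw, tx, ty, tz, wx, wy, wz, ...]. A call has exactly 10 rows; each row shifts and turns the commanded pose from where the row before left it; what a row does not reach is not made up. A row lasts 1/10 s, in which the tool goes at most 50 mm and 8.59 degrees, less where a joint would pass 70% of its speed; a pose out of reach is approached as far as the arm can. A call with a gripper value outside its range is refused whole. The fingers move at their own pace and stop on an object; FORCE is the grip in N (left out, the last holds). Time passes only in rows, so rows that do not move let the fingers close, or fill a call up. It gives the time, the measured TCP pose, the force, the opening and the grip force at its end, in the units of the state.
- get_state(): the state, without advancing time (a new reading comes with each control period).
- eyes.camera(name): name is "side" or "top" or "wrist"; returns a dict with "image" (384x512x3 uint8, red, green, blue), "fx", "fy", "cx", "cy" (pixels), "rvec" (rotation vector, rad) and "tvec" (3), from world to camera coordinates, as OpenCV has them. Camera axes: x right, y down, z forward; pixel columns grow to the right and rows downward; lengths in mm; the calibration is good to about 2 mm. A picture is of the moment at which its call begins. There is no depth.
- job.sign_off(): hands the job in; it is judged then, once.
The state is a dict: "time": time; "qpos": joint angles; "qd": joint speeds; "joint_torque": joint torques, N m; "tcp_pos": TCP position; "ee_rot": TCP orientation; "force": force on the tool from outside, world axes, zero at the start; "moment": the same for the moment, N m; "opening": opening from 0.0 (shut) to 1.0 (fully open); "grasp_force": force on a finger pad.
Only numpy, scipy, OpenCV 4.12 (cv2) and the standard library are available. Lean on these libraries where they do the work, as an engineer would, in place of code of your own. Each camera call takes 0.05 s, during which the arm holds its last target. There are 200 camera calls.

## Working session

There is one attempt and no reset: what is moved stays moved. The work goes in short steps, Python scripts to look and compute and a shell command to move; the robot and the scene stay as the last step left them, time stands still between calls to the robot, and variables do not carry over. Pictures are saved under pics/ and viewed, at most 10 in all, crops included, and the job is handed in when it is done.

```bash
ls; mkdir -p pics; python3 - <<'E'
from workcell import get_state, eyes
import cv2,pickle,numpy as np
for n in("top","side"):
    c=eyes.camera(n);pickle.dump(c,open(f"pics/{n}.pkl","wb"));cv2.imwrite(f"pics/{n}.png",cv2.resize(c["image"][:,:,::-1],(800,600)))
    R=cv2.Rodrigues(np.array(c["rvec"]))[0];print(n,c["fx"],-R.T@np.array(c["tvec"]),R[2])
s=get_state();print(s["time"],s["tcp_pos"],s["ee_rot"],s["force"])
E
```

```text
pics
top 473.36358841204105 [ 463.97441901  -92.24869783 1592.9752245 ] [ 0.07674215  0.02561359 -0.99672192]
side 399.1032902487262 [ 229.68697513 -911.49087592  930.18517002] [ 0.27826101  0.67138939 -0.68688216]
0.1 [216.30488828 585.7869856  230.18944298] [-3.13978358e+00 -2.20043791e-04  2.78771140e+00] [-0.5953229   0.53035053  0.95695764]
```

View pics/top.png

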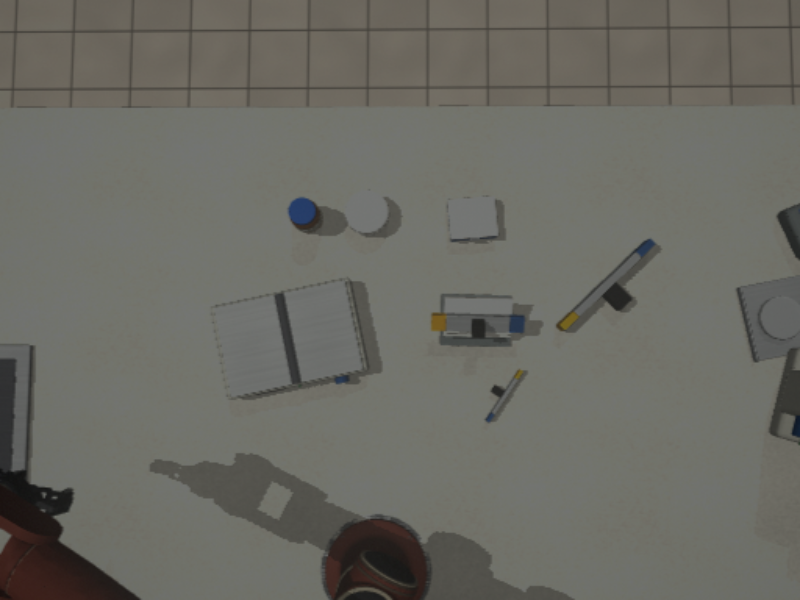

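View pics/side.png

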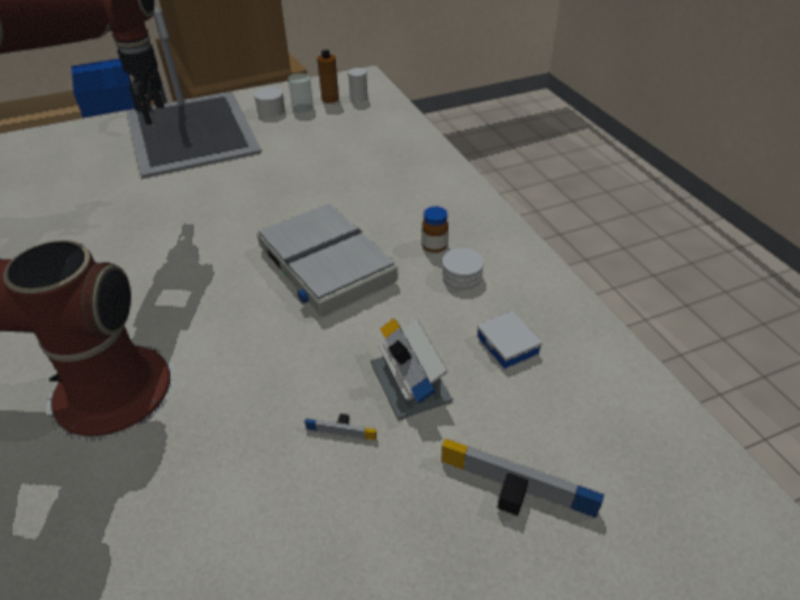

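The top view (scaled to 800x600) shows the stand with the middle-sized bar: yellow end at about (438,323), black block (478,327), blue end (516,324). The warmer is centred at about (289,338), with its strip running (280,293) to (295,383). The side view agrees, and the larger and smaller straightedges lie loose on the table.

```bash
cat > h.py <<'E'
import cv2,numpy as np
def ray(c,uv,z):
    R=cv2.Rodrigues(np.array(c["rvec"]))[0];o=-R.T@np.array(c["tvec"])
    d=R.T@np.array([(uv[0]-c["cx"])/c["fx"],(uv[1]-c["cy"])/c["fy"],1]);return o+d*(z-o[2])/d[2]
def masks(c):
    h=cv2.cvtColor(c["image"],cv2.COLOR_RGB2HSV);H,S,V=cv2.split(h)
    return {"yellow":(H>15)&(H<35)&(S>140)&(V>60),"blue":(H>100)&(H<125)&(S>130),"black":(V<50)}
def blobs(m,box,amin=8):
    x0,y0,x1,y1=box;mm=np.zeros(m.shape,np.uint8);mm[y0:y1,x0:x1]=m[y0:y1,x0:x1]
    n,l,s,ce=cv2.connectedComponentsWithStats(mm)
    return [(ce[i],s[i][4],cv2.minAreaRect(np.argwhere(l==i)[:,::-1].astype(np.float32))) for i in range(1,n) if s[i][4]>=amin]
E
python3 - <<'E'
import pickle;from h import *
c=pickle.load(open("pics/top.pkl","rb"));m=masks(c)
np.set_printoptions(precision=1,suppress=True)
for k,z in(("yellow",73),("blue",73),("black",105)):
    for b in blobs(m[k],(268,185,345,225)):print(k,b[0],b[1],b[2][1:],ray(c,b[0],z))
# strip
V=c["image"].max(2);box=(172,182,198,252)
for t in(60,80):
  for b in blobs(V<t,box,40):
    print("strip",t,b[0],b[1],b[2]); 
    p=cv2.boxPoints(b[2]);print([ray(c,q,64)[:2] for q in p],ray(c,b[0],64))
# side cross-check
c=pickle.load(open("pics/side.pkl","rb"));m=masks(c)
for k,z in(("yellow",73),("blue",73),("black",90)):
    for b in blobs(m[k],(240,200,290,260)):print("side",k,b[0],b[1],ray(c,b[0],z))
for t in(60,80):
  for b in blobs(c["image"].max(2)<t,(180,140,240,175),25):print("side strip",t,b[0],b[1],b[2],ray(c,b[0],64))
E
```

```text
yellow [280.2 206. ] 93 ((10.0, 8.0), 90.0) [ 521.3 -127.1   73. ]
black [305.7 209.9] 102 ((12.0, 8.0), 90.0) [ 508.2 -206.3  105. ]
strip 60 [183.7 216.2] 298 ((183.65383911132812, 216.26922607421875), (57.658145904541016, 5.099019527435303), 78.69007110595703)
[array([577.8, 213. ]), array([581.1, 196.7]), array([398.4, 157.1]), array([395.1, 173.3])] [487.8 184.8  64. ]
strip 80 [183.9 220.3] 423 ((179.32550048828125, 218.67787170410156), (62.15721893310547, 25.66230010986328), 79.99201965332031)
[array([571.8, 259.4]), array([586.5, 177. ]), array([388.9, 139.1]), array([374.2, 220.6])] [474.6 184.1  64. ]
side yellow [249.1 209.5] 74 [ 519.7 -126.8   73. ]
side blue [270.4 249.4] 129 [ 515.8 -290.7   73. ]
side black [255.6 225.4] 123 [ 507.1 -207.9   90. ]
side black [278.9 249.2] 33 [ 531.3 -311.2   90. ]
side black [261.6 257.6] 17 [ 477.9 -318.6   90. ]
side strip 60 [205.3 157.7] 102 ((206.19810485839844, 157.4828643798828), (2.6094512939453125, 51.240116119384766), 67.69379425048828) [476.8 177.1  64. ]
side strip 80 [202.5 159.3] 191 ((205.26353454589844, 160.6259002685547), (8.925311088562012, 56.1712532043457), 67.16634368896484) [465.  172.4  64. ]
```

```bash
python3 -m inch '[0.085,0.027,-0.04,0.007,0,0,0.033,0.085,0.027,-0.04,0.007,0,0,0.033,0.085,0.027,-0.04,0.007,0,0,0.033,0.085,0.027,-0.04,0.007,0,0,0.033,0.085,0.027,-0.04,0.007,0,0,0.033,0.085,0.027,-0.04,0.007,0,0,0.033,0.085,0.027,-0.04,0.007,0,0,0.033,0.085,0.027,-0.04,0.007,0,0,0.033,0.085,0.027,-0.04,0.007,0,0,0.033,0.085,0.027,-0.04,0.007,0,0,0.033]'
python3 - <<'E'
from workcell import get_state, eyes
import cv2,pickle
c=eyes.camera("wrist");pickle.dump(c,open("pics/w1.pkl","wb"));cv2.imwrite("pics/w1.png",c["image"][:,:,::-1])
E
```

```text
time: 1.1
tcp_pos: [487.0, 184.4, 301.2]
ee_rot: [3.142, -0.0, 3.119]
force: [0.8, 0.8, -0.7]
opening: 0.995
grasp_force: 0.0
```

View pics/w1.png

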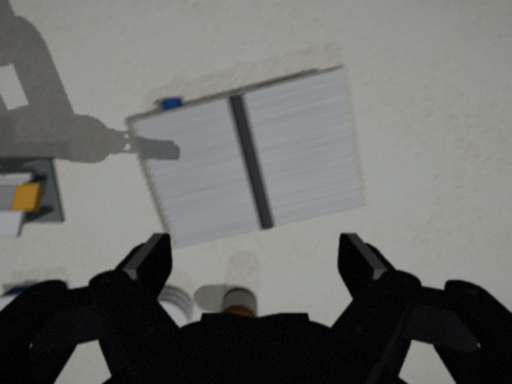

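The wrist view shows the whole strip, from about (236,96) to (266,227). The yellow end of the bar is at (27,196).

```bash
python3 - <<'E'
import pickle;from h import *
np.set_printoptions(precision=1,suppress=True)
c=pickle.load(open("pics/w1.pkl","rb"));V=c["image"].max(2)
print(V[160,235:275],V[130,225:265])
for t in(80,100):
  for b in blobs(V<t,(222,85,285,232),300):
    r=b[2];p=cv2.boxPoints(r);q=np.array([ray(c,x,64)[:2] for x in p]);print(t,b[0],b[1],r,q,ray(c,r[0],64),ray(c,b[0],64))
    e=q[1]-q[0];f=q[2]-q[1];e=max(e,f,key=np.linalg.norm);print(np.degrees(np.arctan2(e[1],e[0])),np.linalg.norm(e))
# plate corners (bright)
m=(V>120).astype(np.uint8)
for b in blobs(V>0,(0,0,1,1),0):pass
for uv in((128,119),(342,68),(364,206),(175,246)):print(uv,ray(c,uv,60))
m=masks(c)
for b in blobs(m["yellow"],(0,150,70,240)):print("y",b[0],ray(c,b[0],73),b[2])
E
```

```text
[151 147 150 150 147 143 131 119 105  87  66  47  40  44  49  48  51  50
  51  51  53  69  87 109 119 135 145 152 151 153 153 154 152 156 154 153
 155 153 151 155] [143 144 143 145 143 144 145 138 130 115 103  89  73  54  42  44  44  48
  50  48  50  49  51  58  77  94 110 121 130 145 149 150 153 150 148 149
 149 149 151 152]
80 [250.2 159.2] 1653 ((250.0139617919922, 159.47727966308594), (141.18972778320312, 13.069774627685547), 76.48747253417969) [[392.2 150.7]
 [388.9 167.2]
 [578.6 208.6]
 [583.  190. ]] [479.6 177.8  64. ] [479.3 178.1  64. ]
12.296690545117523 194.1979588054822
100 [249.5 152.9] 2152 ((247.39532470703125, 156.86273193359375), (143.45860290527344, 47.32573699951172), 88.35165405273438) [[384.2 144.1]
 [383.9 204.6]
 [580.7 208.9]
 [581.3 139.8]] [475.9 174.4  64. ] [470.6 177.4  64. ]
1.2567410145556248 196.80940392039938
(128, 119) [422.5  16.8  60. ]
(342, 68) [365.8 297.9  60. ]
(364, 206) [551.3 340.5  60. ]
(175, 246) [608.3  61.7  60. ]
y [ 27.9 196.7] [ 523.1 -130.3   73. ] ((27.775611877441406, 195.88047790527344), (25.492708206176758, 29.473758697509766), 12.094757080078125)
```

```bash
python3 -m inch '[0.085,-0.003,-0.039,-0.012,0,-0.052,0,0.085,-0.003,-0.039,-0.012,0,-0.052,0,0.085,-0.003,-0.039,-0.012,0,-0.052,0,0.085,-0.003,-0.039,-0.012,0,-0.052,0,0.085,-0.003,-0.039,-0.012,0,-0.052,0,0.085,-0.003,-0.039,-0.012,0,-0.052,0,0.085,-0.003,-0.039,-0.012,0,-0.052,0,0.085,-0.003,-0.039,-0.012,0,-0.052,0,0.085,-0.003,-0.039,-0.012,0,-0.052,0,0.085,-0.003,-0.039,-0.012,0,-0.052,0]'
python3 - <<'E'
from workcell import get_state, eyes
import pickle;from h import *
np.set_printoptions(precision=1,suppress=True)
c=eyes.camera("wrist");pickle.dump(c,open("pics/w2.pkl","wb"));cv2.imwrite("pics/w2.png",c["image"][:,:,::-1])
m=masks(c)
for k in("yellow","blue"):
    for b in blobs(m[k],(0,0,512,384),200):print(k,b[0],b[1],b[2],ray(c,b[0],75.4))
E
```

```text
time: 2.15
tcp_pos: [456.0, -204.9, 180.9]
ee_rot: [3.129, 0.523, 3.114]
force: [1.1, -0.0, 0.5]
opening: 1.0
grasp_force: 0.0
yellow [ 76.6 165.1] 814 ((77.1199951171875, 164.8400115966797), (15.600000381469727, 57.20000457763672), 36.869895935058594) [ 486.9 -365.2   75.4]
yellow [328.6 182.9] 891 ((328.58306884765625, 183.00460815429688), (25.682619094848633, 35.33440017700195), 3.1798300743103027) [ 516.2 -133.8   75.4]
blue [165.5 184. ] 888 ((165.39767456054688, 184.11871337890625), (35.68002700805664, 25.522668838500977), 85.76361083984375) [ 512.6 -291.3   75.4]
blue [254.4 242.3] 622 ((254.39988708496094, 242.56512451171875), (11.854904174804688, 57.69696044921875), 86.00909423828125) [ 613.  -207.7   75.4]
blue [498.2 291.9] 441 ((497.27978515625, 290.4111022949219), (32.34364318847656, 19.9315128326416), 34.50851821899414) [763.3 176.1  75.4]
```

View pics/w2.png

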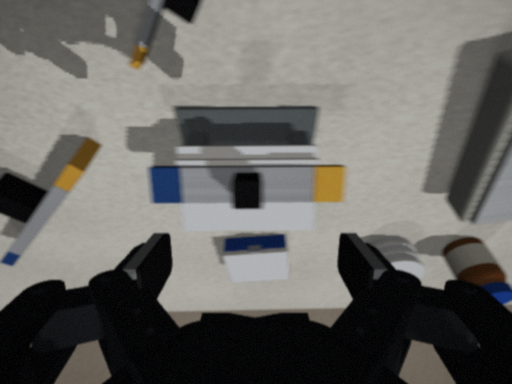

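The bar's ends show at (166,184) blue and (329,183) yellow, with the block at (247,190). The gripper is about 8 mm too far towards yellow. I'll correct that, advance along the slope normal, then close.

```bash
python3 -m inch '[0.085,-0.001,-0.004,0,0,0,0,0.085,-0.001,-0.003,0,0,0,0,0.085,0.009,0,-0.0156,0,0,0,0.085,0.009,0,-0.0156,0,0,0,0.085,0.009,0,-0.0156,0,0,0,0.085,0.009,0,-0.0156,0,0,0,0.085,0.009,0,-0.0156,0,0,0,0.085,0.0074,0,-0.0128,0,0,0,0.085,0.0044,0,-0.0076,0,0,0,0.085,0.002,0,-0.0036,0,0,0]' 60
python3 -m inch '[0.04,0,0,0,0,0,0,0.03,0,0,0,0,0,0,0.02,0,0,0,0,0,0,0.015,0,0,0,0,0,0,0.015,0,0,0,0,0,0,0.015,0,0,0,0,0,0,0.015,0,0,0,0,0,0,0.015,0,0,0,0,0,0,0.015,0,0,0,0,0,0,0.015,0,0,0,0,0,0]' 60
```

```text
time: 3.2
tcp_pos: [514.2, -209.3, 79.1]
ee_rot: [3.128, 0.519, 3.117]
force: [-0.2, 0.6, -0.6]
opening: 0.994
grasp_force: 0.0
time: 4.2
tcp_pos: [513.4, -210.7, 80.2]
ee_rot: [3.128, 0.52, 3.115]
force: [-4.2, 3.6, 5.6]
opening: 0.298
grasp_force: 59.1
```

```bash
python3 -m inch '[0.015,-0.002,0,0.0035,0,0,0,0.015,-0.004,0,0.0069,0,0,0,0.015,-0.006,0,0.0104,0,0,0,0.015,-0.008,0,0.0139,0,0,0,0.015,-0.01,0,0.0173,0,0,0,0.015,-0.01,0,0.0173,0,0,0,0.015,-0.01,0,0.0173,0,0,0,0.015,-0.01,0,0.0173,0,0,0,0.015,-0.005,0,0.0087,0,0,0,0.015,0,0,0,0,0,0]'
python3 - <<'E'
from workcell import get_state, eyes
import pickle;from h import *
np.set_printoptions(precision=2,suppress=True)
s=get_state();R=cv2.Rodrigues
from scipy.spatial.transform import Rotation as Ro
T=Ro.from_euler("xyz",s["ee_rot"]);print(s["tcp_pos"],T.as_matrix(),s["force"])
c=eyes.camera("wrist");pickle.dump(c,open("pics/w3.pkl","wb"));cv2.imwrite("pics/w3.png",c["image"][:,:,::-1])
E
```

```text
time: 5.2
tcp_pos: [448.0, -211.3, 192.8]
ee_rot: [3.13, 0.521, 3.114]
force: [0.1, -0.6, -3.9]
opening: 0.301
grasp_force: 59.9
[ 448.02 -211.25  192.82] [[-0.87  0.02  0.5 ]
 [ 0.02  1.   -0.  ]
 [-0.5   0.01 -0.87]] [ 0.14 -0.61 -3.9 ]
```

View pics/w3.png

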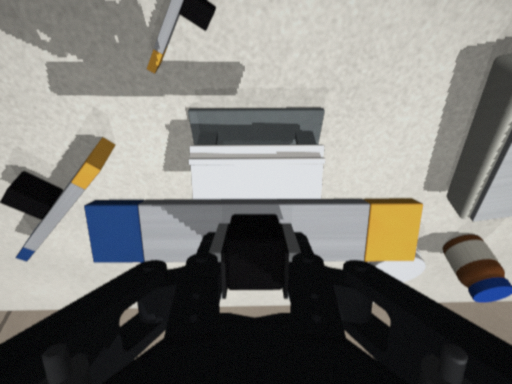

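The bar is held squarely: blue edge at column 88, yellow edge at 421, block centred, and the stand is empty. Now I'll carry it over the warmer, levelling and yawing on the way.

```bash
python3 -m inch '[0.015,0.0035,0.039,0,0,0.052,0.023,0.015,0.0035,0.039,0,0,0.052,0.023,0.015,0.0035,0.039,0,0,0.052,0.023,0.015,0.0035,0.039,0,0,0.052,0.023,0.015,0.0035,0.039,0,0,0.052,0.023,0.015,0.0035,0.039,0,0,0.052,0.023,0.015,0.0035,0.039,0,0,0.052,0.023,0.015,0.0035,0.039,0,0,0.052,0.023,0.015,0.0035,0.039,0,0,0.052,0.023,0.015,0.0035,0.039,0,0,0.052,0.023]'
python3 -m inch '[0.015,0,0,-0.005,0,0,0,0.015,0,0,-0.005,0,0,0,0.015,0,0,-0.005,0,0,0,0.015,0,0,-0.005,0,0,0,0.015,0,0,-0.005,0,0,0,0.015,0,0,-0.005,0,0,0,0.015,0,0,-0.005,0,0,0,0.015,0,0,-0.005,0,0,0,0.015,0,0,0,0,0,0,0.015,0,0,0,0,0,0]'
python3 - <<'E'
from workcell import get_state, eyes
import pickle;from h import *
from scipy.spatial.transform import Rotation as Ro
np.set_printoptions(precision=4,suppress=True)
s=get_state();T=Ro.from_euler("xyz",s["ee_rot"]);M=T.as_matrix();print(M)
a=np.radians(102.2);y=np.array([np.cos(a),np.sin(a),0]);z=np.array([0,0,-1.]);G=np.c_[np.cross(y,z),y,z]
print("turn",Ro.from_matrix(G@M.T).as_rotvec())
np.set_printoptions(precision=1,suppress=True)
c=eyes.camera("wrist");pickle.dump(c,open("pics/w4.pkl","wb"));cv2.imwrite("pics/w4.png",c["image"][:,:,::-1])
c=eyes.camera("side");pickle.dump(c,open("pics/s4.pkl","wb"))
E
```

```text
time: 6.25
tcp_pos: [482.8, 181.5, 190.0]
ee_rot: [3.083, -0.001, -2.944]
force: [1.2, -0.8, -3.5]
opening: 0.298
grasp_force: 60.6
time: 7.25
tcp_pos: [483.3, 179.3, 151.8]
ee_rot: [3.083, 0.003, -2.946]
force: [-0.4, 0.3, -4.3]
opening: 0.298
grasp_force: 61.0
[[-0.9809 -0.1945 -0.0088]
 [-0.1947  0.9792  0.0577]
 [-0.0026  0.0583 -0.9983]]
turn [-0.0577 -0.0093  0.0169]
```

View pics/w4.png

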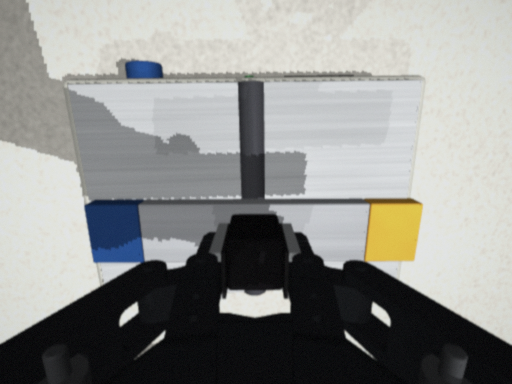

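The bar hangs above the strip; the strip is visible at columns 239-265, rows 82-198, nearly square to the bar and close to its middle. I'll refine from this view.

```bash
python3 - <<'E'
import pickle;from h import *
np.set_printoptions(precision=1,suppress=True)
c=pickle.load(open("pics/w4.pkl","rb"));V=c["image"].max(2)
P=[]
for r in range(90,194,4):
    x=np.where(V[r,215:290]<85)[0]+215; P.append([x.mean(),r,len(x)])
P=np.array(P);print(P[::6])
W=np.array([ray(c,p[:2],63)[:2] for p in P]);vx,vy,x0,y0=cv2.fitLine(W.astype(np.float32),2,0,.01,.01).ravel()
print("angle",np.degrees(np.arctan2(vy,vx)),x0,y0,"y at x=483:",y0+vy/vx*(483-x0))
for uv in((66,80),(423,77)):print(ray(c,uv,60))
b=blobs(masks(c)["yellow"],(340,190,440,270),300)[0];d=blobs(masks(c)["blue"],(70,190,160,270),300)[0];print(b[0],d[0],ray(c,b[0],147),ray(c,d[0],147))
E
```

```text
[[250.5  90.   24. ]
 [250.5 114.   24. ]
 [250.9 138.   22. ]
 [252.  162.   25. ]
 [252.5 186.   24. ]]
angle 12.650985 439.03143 172.25447 y at x=483: 182.1237
[421.3  25.8  60. ]
[362.7 299.2  60. ]
[392.4 229.3] [114.7 230.9] [467.2 257.9 147. ] [495.1 102.4 147. ]
```

```bash
python3 -m inch '[0.015,0.0002,0.0005,0,-0.0115,-0.002,0.0045,0.015,0.0002,0.0005,0,-0.0115,-0.002,0.0045,0.015,0.0002,0.0005,0,-0.0115,-0.002,0.0045,0.015,0.0002,0.0005,-0.005,-0.0115,-0.002,0.0045,0.015,0.0002,0.0005,-0.010,-0.0115,-0.002,0.0045,0.015,0,0,-0.014,0,0,0,0.015,0,0,-0.014,0,0,0,0.015,0,0,-0.012,0,0,0,0.015,0,0,-0.006,0,0,0,0.015,0,0,-0.001,0,0,0]'
python3 - <<'E'
from workcell import get_state, eyes
import pickle;from h import *
np.set_printoptions(precision=1,suppress=True)
for n in("side","wrist"):
    c=eyes.camera(n);pickle.dump(c,open(f"pics/{n}5.pkl","wb"))
    if n=="side":cv2.imwrite("pics/s5.png",cv2.resize(c["image"][110:230,140:300,::-1],None,fx=5,fy=5,interpolation=cv2.INTER_CUBIC))
E
```

```text
time: 8.35
tcp_pos: [483.4, 181.4, 88.2]
ee_rot: [3.142, -0.002, -2.923]
force: [0.9, 0.2, -3.6]
opening: 0.292
grasp_force: 61.1
```

View pics/s5.png

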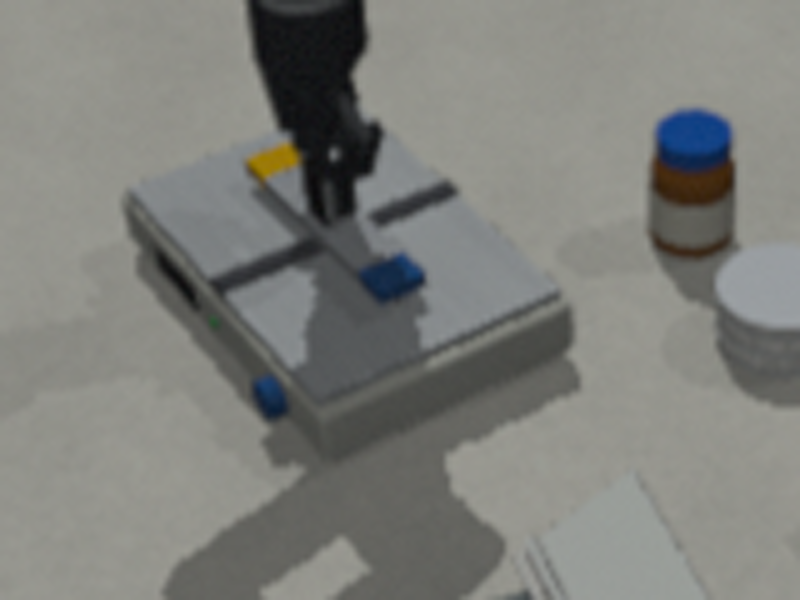

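The side view shows the bar just above the strip and square across it: yellow end (273,160), blue end (393,277). I'll lower it in small steps until contact.

```bash
python3 -m inch '[0.015,0,0,-0.0006,0,0,0,0.015,0,0,-0.0006,0,0,0,0.015,0,0,-0.0006,0,0,0,0.015,0,0,-0.0006,0,0,0,0.015,0,0,-0.0006,0,0,0,0.015,0,0,-0.0005,0,0,0,0.015,0,0,-0.0005,0,0,0,0.015,0,0,-0.0005,0,0,0,0.015,0,0,0,0,0,0,0.015,0,0,0,0,0,0]'
```

```text
time: 9.45
tcp_pos: [484.3, 181.8, 85.4]
ee_rot: [-3.142, 0.001, -2.923]
force: [0.5, 0.4, -3.4]
opening: 0.302
grasp_force: 61.1
```

```bash
python3 -m inch '[0.015,0,0,-0.0004,0,0,0,0.015,0,0,-0.0004,0,0,0,0.015,0,0,-0.0004,0,0,0,0.015,0,0,-0.0004,0,0,0,0.015,0,0,-0.0004,0,0,0,0.015,0,0,0,0,0,0,0.015,0,0,0,0,0,0,0.015,0,0,0,0,0,0,0.015,0,0,0,0,0,0,0.015,0,0,0,0,0,0]'
```

```text
time: 10.45
tcp_pos: [484.3, 181.8, 83.5]
ee_rot: [3.142, 0.001, -2.923]
force: [-1.0, -0.1, -2.0]
opening: 0.298
grasp_force: 61.3
```

```bash
python3 -m inch '[0.015,0,0,-0.0003,0,0,0,0.015,0,0,-0.0003,0,0,0,0.015,0,0,-0.0003,0,0,0,0.015,0,0,-0.0003,0,0,0,0.015,0,0,0,0,0,0,0.015,0,0,0,0,0,0,0.015,0,0,0,0,0,0,0.015,0,0,0,0,0,0,0.015,0,0,0,0,0,0,0.015,0,0,0,0,0,0]'; python3 -c "
from workcell import get_state as g;s=g();print(s['force'],s['moment'])"
```

```text
time: 11.45
tcp_pos: [484.5, 181.8, 83.4]
ee_rot: [-3.141, 0.001, -2.923]
force: [-5.4, -1.0, 6.6]
opening: 0.288
grasp_force: 62.5
[-5.3872624  -0.99076327  6.62801723] [-0.24502119  0.9511557   0.00999048]
```

```bash
python3 -m inch '[0.015,0,0,0.0006,0,0,0,0.022,0,0,0,0,0,0,0.026,0,0,0,0,0,0,0.03,0,0,0,0,0,0,0.04,0,0,0,0,0,0,0.05,0,0,0,0,0,0,0.06,0,0,0.002,0,0,0,0.06,0,0,0.01,0,0,0,0.06,0,0,0.02,0,0,0,0.06,0,0,0.03,0,0,0]'
python3 -m inch '[0.06,0,0,0.03,0,0,0,0.04,0,0,0.03,0,0,0,0.01,0,0,0.02,0,0,0,0,0,0,0,0,0,0,0,0,0,0,0,0,0,0,0,0,0,0,0,0,0,0,0,0,0,0,0,0,0,0,0,0,0,0,0,0,0,0,0,0,0,0,0,0,0,0,0,0]'
python3 - <<'E'
from workcell import get_state, eyes
import pickle;from h import *
np.set_printoptions(precision=1,suppress=True)
s=get_state();print(s["tcp_pos"],s["force"])
for n in("side","wrist"):
    c=eyes.camera(n);pickle.dump(c,open(f"pics/{n}6.pkl","wb"));m=masks(c)
    for k in("yellow","blue"):
        for b in blobs(m[k],(0,0,512,384),40):print(n,k,b[0],b[1],b[2],[ray(c,b[0],z) for z in (72,84)])
cv2.imwrite("pics/w6.png",c["image"][:,:,::-1])
E
```

```text
time: 12.45
tcp_pos: [483.1, 181.5, 144.4]
ee_rot: [3.142, -0.003, -2.923]
force: [0.7, 0.5, 0.1]
opening: 0.702
grasp_force: 0.0
time: 13.45
tcp_pos: [484.2, 181.7, 224.4]
ee_rot: [-3.142, 0.0, -2.923]
force: [0.1, -0.1, 0.6]
opening: -0.001
grasp_force: 0.0
[484.2 181.7 224.4] [ 0.1 -0.1  0.6]
side yellow [194.7 141.7] 47 ((194.8275909423828, 141.56895446777344), (4.642383575439453, 10.027548789978027), 68.19859313964844) [array([467.4, 272.3,  72. ]), array([464.1, 255.8,  84. ])]
side yellow [236.6 277.1] 41 ((237.0, 277.0), (6.0, 6.0), 90.0) [array([ 399.9, -337.4,   72. ]), array([ 397.6, -345.4,   84. ])]
side yellow [290.  289.9] 218 ((289.9999694824219, 290.0000305175781), (17.076295852661133, 14.546475410461426), 18.43494987487793) [array([ 508.6, -425.8,   72. ]), array([ 504.7, -432.6,   84. ])]
side blue [66.2 63.5] 581 ((66.97297668457031, 62.33784484863281), (18.741485595703125, 37.97616958618164), 80.53767395019531) [array([  78.9, 1138.9,   72. ]), array([  81. , 1110.3,   84. ])]
side blue [278.3 137.7] 135 ((278.5, 137.5), (11.0, 13.0), 90.0) [array([755.3, 171.6, 
[... 306 characters left out ...]
903900146484, 16.358997344970703), 15.124006271362305) [array([ 695.2, -278.2,   72. ]), array([ 688.7, -287.1,   84. ])]
side blue [375.4 320.4] 240 ((375.3499755859375, 320.4499816894531), (16.76007080078125, 14.546475410461426), 18.434947967529297) [array([ 654.8, -579.1,   72. ]), array([ 648.9, -583.7,   84. ])]
wrist yellow [329.8 179.1] 915 ((330.0, 179.5), (33.0, 28.0), 90.0) [array([468. , 260.7,  72. ]), array([466.1, 256.9,  84. ])]
wrist blue [175.9  77.9] 283 ((176.5, 77.5), (11.0, 25.0), 90.0) [array([402.7,  83.3,  72. ]), array([403.5,  86.7,  84. ])]
wrist blue [179.8 177.5] 826 ((179.5, 177.5), (31.0, 27.0), 90.0) [array([501.5, 102. ,  72. ]), array([498.2, 104.7,  84. ])]
```

View pics/w6.png

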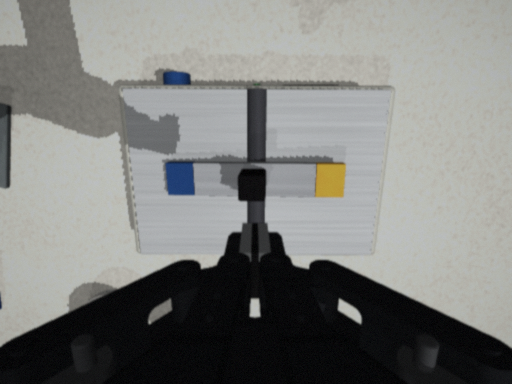

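The bar is released and rocking free across the strip: blue end down at (180,178), yellow end up at (330,179), strip at column 257, middle over it. Shut fingers go over the yellow end next.

```bash
python3 -m inch '[0,-0.0045,0.02,0,0,0,0,0,-0.0045,0.02,0,0,0,0,0,-0.0045,0.02,-0.01,0,0,0,0,-0.0045,0.019,-0.02,0,0,0,0,0,0,-0.03,0,0,0,0,0,0,-0.03,0,0,0,0,0,0,-0.025,0,0,0,0,0,0,-0.013,0,0,0,0,0,0,-0.004,0,0,0,0,0,0,0,0,0,0]'
python3 -m inch '[0,0,0,-0.001,0,0,0,0,0,0,-0.001,0,0,0,0,0,0,-0.001,0,0,0,0,0,0,-0.001,0,0,0,0,0,0,-0.001,0,0,0,0,0,0,-0.001,0,0,0,0,0,0,-0.001,0,0,0,0,0,0,-0.001,0,0,0,0,0,0,0,0,0,0,0,0,0,0,0,0,0]'
```

```text
time: 14.55
tcp_pos: [466.6, 260.8, 93.1]
ee_rot: [3.142, 0.001, -2.923]
force: [-0.1, -0.4, -0.2]
opening: 0.005
grasp_force: 0.0
time: 15.55
tcp_pos: [466.3, 260.8, 84.8]
ee_rot: [3.142, 0.001, -2.923]
force: [-0.2, 0.8, 0.3]
opening: -0.002
grasp_force: 0.0
```

Now about 12 mm more, slowly, watching the force.

```bash
python3 -m inch '[0,0,0,-0.001,0,0,0,0,0,0,-0.001,0,0,0,0,0,0,-0.001,0,0,0,0,0,0,-0.001,0,0,0,0,0,0,-0.001,0,0,0,0,0,0,-0.001,0,0,0,0,0,0,-0.001,0,0,0,0,0,0,-0.001,0,0,0,0,0,0,-0.001,0,0,0,0,0,0,-0.001,0,0,0]'
python3 -m inch '[0,0,0,-0.0005,0,0,0,0,0,0,-0.0005,0,0,0,0,0,0,-0.0005,0,0,0,0,0,0,-0.0003,0,0,0,0,0,0,0,0,0,0,0,0,0,0,0,0,0,0,0,0,0,0,0,0,0,0,0,0,0,0,0,0,0,0,0,0,0,0,0,0,0,0,0,0,0]'
```

```text
time: 16.55
tcp_pos: [466.3, 260.8, 74.7]
ee_rot: [3.142, 0.001, -2.923]
force: [-0.2, -0.4, 0.6]
opening: -0.001
grasp_force: 0.1
time: 17.55
tcp_pos: [466.4, 260.8, 73.2]
ee_rot: [3.142, 0.001, -2.923]
force: [-0.6, 0.5, 3.1]
opening: 0.004
grasp_force: 1.6
```

```bash
python3 -m inch '[0,0,0,-0.0003,0,0,0,0,0,0,-0.0003,0,0,0,0,0,0,-0.0002,0,0,0,0,0,0,0,0,0,0,0,0,0,0,0,0,0,0,0,0,0,0,0,0,0,0,0,0,0,0,0,0,0,0,0,0,0,0,0,0,0,0,0,0,0,0,0,0,0,0,0,0]'
python3 - <<'E'
from workcell import get_state, eyes
import pickle;from h import *
np.set_printoptions(precision=1,suppress=True)
print(get_state()["force"])
c=eyes.camera("side");pickle.dump(c,open("pics/s7.pkl","wb"));m=masks(c)
for k in("yellow","blue"):
    for b in blobs(m[k],(180,120,235,185),10):print(k,b[0],b[1],[ray(c,b[0],z) for z in (72,84)])
E
```

```text
time: 18.55
tcp_pos: [466.5, 260.9, 73.1]
ee_rot: [-3.142, 0.001, -2.923]
force: [-2.8, -0.9, 7.1]
opening: 0.002
grasp_force: 3.7
[-2.8 -0.9  7.1]
yellow [195.1 144.5] 22 [array([463.6, 254.9,  72. ]), array([460.3, 238.5,  84. ])]
blue [218.1 165. ] 64 [array([502.2, 111.4,  72. ]), array([498.4,  97.1,  84. ])]
```

Yellow is down on the top: force rose to 7 N with no further travel, and blue rose to about 84 mm. Now over the block to the blue end.

```bash
python3 -m inch '[0,0,0,0.002,0,0,0,0,0,0,0.006,0,0,0,0,0,0,0.015,0,0,0,0,0,0,0.025,0,0,0,0,0,0,0.03,0,0,0,0,0.003,-0.014,0.01,0,0,0,0,0.0065,-0.03,0,0,0,0,0,0.0065,-0.03,0,0,0,0,0,0.0065,-0.03,0,0,0,0,0,0.0065,-0.03,0,0,0,0]'
python3 -m inch '[0,0.005,-0.023,0,0,0,0,0,0,0,-0.015,0,0,0,0,0,0,-0.025,0,0,0,0,0,0,-0.02,0,0,0,0,0,0,-0.008,0,0,0,0,0,0,-0.003,0,0,0,0,0,0,-0.002,0,0,0,0,0,0,-0.001,0,0,0,0,0,0,-0.001,0,0,0,0,0,0,-0.001,0,0,0]'
```

```text
time: 19.6
tcp_pos: [495.2, 124.7, 160.0]
ee_rot: [-3.141, 0.001, -2.923]
force: [0.7, 0.1, -0.3]
opening: 0.001
grasp_force: 0.0
time: 20.6
tcp_pos: [500.9, 103.9, 85.0]
ee_rot: [-3.141, 0.002, -2.923]
force: [-0.6, -0.8, 0.0]
opening: 0.001
grasp_force: 0.0
```

```bash
python3 - <<'E'
from workcell import eyes
from h import *
np.set_printoptions(precision=1,suppress=True)
c=eyes.camera("side");m=masks(c)
for k in("yellow","blue"):
    for b in blobs(m[k],(180,120,235,185),10):print(k,b[0],b[1],[ray(c,b[0],z) for z in (72,84)])
E
python3 -m inch '[0,0,0,-0.001,0,0,0,0,0,0,-0.001,0,0,0,0,0,0,-0.001,0,0,0,0,0,0,-0.001,0,0,0,0,0,0,-0.001,0,0,0,0,0,0,-0.001,0,0,0,0,0,0,-0.001,0,0,0,0,0,0,-0.001,0,0,0,0,0,0,-0.001,0,0,0,0,0,0,-0.001,0,0,0]'
python3 -m inch '[0,0,0,-0.0005,0,0,0,0,0,0,-0.0005,0,0,0,0,0,0,-0.0005,0,0,0,0,0,0,-0.0003,0,0,0,0,0,0,0,0,0,0,0,0,0,0,0,0,0,0,0,0,0,0,0,0,0,0,0,0,0,0,0,0,0,0,0,0,0,0,0,0,0,0,0,0,0]'
```

```text
yellow [194.7 141.7] 47 [array([467.4, 272.3,  72. ]), array([464.1, 255.8,  84. ])]
blue [218.4 167.6] 66 [array([498.7,  97.5,  72. ]), array([495. ,  83.4,  84. ])]
time: 21.65
tcp_pos: [500.3, 103.8, 74.1]
ee_rot: [-3.142, 0.001, -2.923]
force: [0.5, 0.7, 0.9]
opening: 0.001
grasp_force: 0.0
time: 22.65
tcp_pos: [500.4, 103.8, 73.2]
ee_rot: [-3.142, 0.001, -2.923]
force: [-2.9, 0.3, 4.2]
opening: -0.004
grasp_force: 2.7
```

The bar had fallen back blue-down by itself; I'll press it to the same force.

```bash
python3 -m inch '[0,0,0,-0.0003,0,0,0,0,0,0,-0.0003,0,0,0,0,0,0,-0.0002,0,0,0,0,0,0,0,0,0,0,0,0,0,0,0,0,0,0,0,0,0,0,0,0,0,0,0,0,0,0,0,0,0,0,0,0,0,0,0,0,0,0,0,0,0,0,0,0,0,0,0,0]'
python3 -m inch '[0,0,0,0.001,0,0,0,0,0,0,0.004,0,0,0,0,0,0,0.015,0,0,0,0,0,0,0.025,0,0,0,0,0,0,0.03,0,0,0,0,0,0,0.03,0,0,0,0,0,0,0.03,0,0,0,0,0,0,0.01,0,0,0,0,0,0,0,0,0,0,0,0,0,0,0,0,0]'
python3 - <<'E'
from workcell import eyes
from h import *
np.set_printoptions(precision=1,suppress=True)
c=eyes.camera("side");m=masks(c)
for k in("yellow","blue"):
    for b in blobs(m[k],(180,120,235,185),10):print(k,b[0],b[1],[ray(c,b[0],z) for z in (72,84)])
cv2.imwrite("pics/s8.png",cv2.resize(c["image"][90:260,140:366,::-1],None,fx=3.5,fy=3.5))
E
```

```text
time: 23.65
tcp_pos: [500.4, 103.8, 73.1]
ee_rot: [-3.142, 0.0, -2.923]
force: [-6.0, -1.9, 10.6]
opening: -0.003
grasp_force: 4.7
time: 24.65
tcp_pos: [499.7, 103.7, 215.4]
ee_rot: [3.141, -0.001, -2.923]
force: [-0.5, 0.0, 0.2]
opening: -0.001
grasp_force: 0.0
yellow [194.7 141.7] 47 [array([467.4, 272.3,  72. ]), array([464.1, 255.8,  84. ])]
blue [218.4 167.5] 69 [array([499. ,  98.3,  72. ]), array([495.2,  84.2,  84. ])]
```

View pics/s8.png

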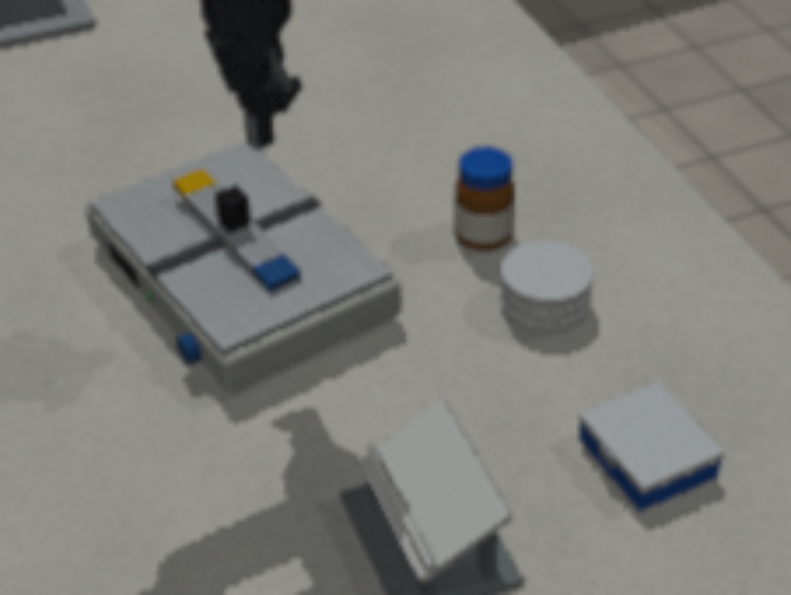

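The bar lies across the strip, yellow end up at (194,182) and blue end down at (277,271). The jar, dishes and box are undisturbed and the robot is clear.

```bash
python3 -c "
from workcell import job;print(job.sign_off())"
```

```text
the job is handed in; nothing more can be done
None
```

The middle-sized straightedge is lying square across the joint strip, released; its yellow end and then its blue end were pressed down onto the warmer's top at about 7 and 11 N (the blue end had already rocked back down by itself before it was pressed), nothing else was disturbed, and the job was handed in at about 25 s.

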